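# Roll the enclosure into the closing bay and snap its cover shut

## Robot

A 6-joint arm with a two-finger parallel gripper is mounted at the origin on the work surface. World frame = base frame: x ahead of the robot, y to its left, z up, the work surface at z = 0. Lengths are in m, angles in rad, forces in N, time in s.
With the tool pointing down it reaches from about 0.35 to 0.85 m from the base axis. Payload 8.1 kg.
Tool frame: the origin (TCP) lies at the centre of the arm's flange, where the gripper is bolted on; the fingertips stand 186 mm ahead of it and the grasp point (between the pads) lies 167 mm ahead of it (robot.nose_length is the distance from the TCP to the fingertips, in m); z points along the fingers, x is the direction in which the jaws open and shut, and the axes are right-handed (so a half turn about z gives the same grasp; the last joint's range is limited). The gripper opens to 93 mm and grips with 3 to 60 N. Pads are 15 mm wide; open, the fingers measure 128 mm over their backs; the gripper's body (75 mm by 188 mm) begins 65 mm behind the grasp point.
Start: joints at [-1.343, 0.13, 1.488, -0, 1.523, -0.085], TCP at [0.185, -0.571, 0.405] pointing down, gripper open.
Joint ranges: [-2.96, 2.96], [-0.89, 2.26], [0.02, 2.5], [-1.34, 4.48], [0, 2.73], [-2.66, 2.66]. Speed limits (rad/s): [2.39, 2.39, 2.79, 3.14, 3.14, 3.14].

## Interface

Orientations are given as a rotation vector (axis times angle).
In Python, from plant import robot gives the robot as it stands.
- The arm moves only by the tool arm_command, never from a script. Its argument "motion" is a list of rows, each an object with "slide": the shift along the tool's x, y, z each as a share of 0.4 m, from -1 to 1, a list of three; "turn": the turn, a rotation vector about the tool's x, y, z each as a share of 0.5 rad, from -1 to 1, a list of three. A call has exactly 5 rows; each row shifts and turns the commanded pose from where the row before left it, along the tool's axes as they then stand; what a row does not reach is not made up. A row lasts 1/12 s, in which the tool goes at most 41.7 mm and 7.16 degrees, less where a joint would pass 70% of its speed; a pose out of reach is approached as far as the arm can. A call with a number of a shift or a turn outside -1 to 1 is refused whole. A call with a gripper value outside its range is refused whole. "gripper" is the opening in per cent of the stroke, from 0 (shut) to 100 (fully open), set as the call begins (left out, the last holds). The fingers move at their own pace and stop on an object; "grip_force" is the grip in N (left out, the last holds). Time passes only in rows, so rows that do not move let the fingers close, or fill a call up. It gives the time, the measured TCP pose, the force and the opening at its end, in the units of the state.
- robot.read_state(): the state, without advancing time (a new reading comes with each control period).
- robot.read_camera(name): name is "scene" or "top" or "wrist"; returns a dict with "pixels" (400x640x3 uint8, blue, green, red), "intrinsics" (3x3 intrinsics, pixels), "T" (4x4, takes a point from camera to world coordinates). Camera axes: x right, y down, z forward; pixel columns grow to the right and rows downward; lengths in m; the calibration is good to about 2 mm. A picture is of the moment at which its call begins. There is no depth.
- robot.close_job(): hands the job in, once; it reports no verdict.
The state is a dict: "t": time; "q": joint angles; "dq": joint speeds; "joint_torque": joint torques, N m; "tool_pos": TCP position; "orientation": TCP orientation; "force": force on the tool from outside, world axes, zero at the start; "wrist_torque": the same for the moment, N m; "opening": finger opening in m.
Only numpy, scipy, OpenCV 4.12 (cv2) and the standard library are available. Lean on these libraries where they do the work, as an engineer would, in place of code of your own. Each camera call takes 0.05 s, during which the arm holds its last target.

## Task

Push the enclosure along the rollers, without lifting it, into the bay until it is home against the end stop and the catch has sprung up behind it. Then press its cover down, one end after the other, until you feel each click and it lies flat on the rim all the way round. Be firm but gentle: do not ram the box or hammer the cover (stay well under 60 N), and leave the other things on the bench where they are.

Things in the scene. Friction and masses are not known exactly. Their poses are not given: they have to be found in the camera images.
- track: Fixed roller track, 141 mm wide; origin on the bench, z up, x across; boxes travel towards its own -y. Eleven free-turning steel rollers (24 mm diameter, pitch 30 mm, tops at z = 50 mm) lie at y = -8 to 292 mm between aluminium cheeks 124 mm apart, 6 mm thick, tops at z = 68 mm, reaching from y = -15 to 320 mm.
- mouth (a point): Mouth of the bay on the track's centre line, track frame (0, -20, 49.5) mm, at floor level. A lead-in (y = 10 to -20 mm) narrows to the bay, whose cheeks are 116 mm apart, outer width 140 mm, tops at z = 85 mm. The plain bay floor begins at y = -30 mm, z = 49.5 mm.
- bay (a point): Where the centre of the enclosure's underside is when fully home in the bay: track frame (0, -130, 49.5) mm, axes as the track's. The solid end stop's face is at track y = -200 mm (70 mm further on); stop 140 mm wide, 12 mm thick, top at z = 100 mm.
- catch (a joint): Sprung steel catch in the middle of the bay floor: a 26 mm wide ramp, pressed down by the enclosure's bottom as it passes (about 1 N). It springs up behind the rear wall, 6 mm proud of the floor, only for the last 3 mm before the end stop. 0 rad = up; about 0.17 rad = pressed down.
- box: Loose instrument enclosure: open beige plastic box 110 (x) by 140 (y) by 60 (z, without cover) mm, 6 mm walls, about 0.65 kg (varies); origin at the centre of its underside. Starts on the rollers, within 0.05 rad and 3 mm of the track's line. Rolls lightly; slides with friction on the bay floor. Push it on its rear (+y) wall, below the cover.
- cover: Loose beige snap cover on the box, 110 by 140 by 5 mm, origin at the centre of its underside, axes as the box's. Four tabs, two under each end near the corners, reach inside and stand on sprung clips: underside 69.9 mm above the box's underside at the start; 60 mm (resting on the rim) once clicked all round.
- end_n (a point): Middle of the cover's rear, upstream (+y) end (in the box's frame) on its top face, 13.5 mm in from the end, half-way between that end's two tabs: the place to press. With about 8 to 12 N here the end gives way with a click some 4 mm down, the other end acting as a hinge, and drops on to the rim; this point is then 65 mm above the box's underside (74.9 at the start).
- end_s (a point): Middle of the cover's front, downstream (-y) end (in the box's frame) on its top face, 13.5 mm in from the end, half-way between that end's two tabs: the place to press. With about 8 to 12 N here the end gives way with a click some 4 mm down, the other end acting as a hinge, and drops on to the rim; this point is then 65 mm above the box's underside (74.9 at the start).
- tab_ne (a point): Point on the cover's top face over its tab in the +y, +x corner (box's frame): 36 mm from the cover's middle line in x, 13.5 mm in from the end. 74.9 mm above the box's underside at the start, 65 mm when its tab has clicked fully down; a clicked tab stays down.
- tab_nw (a point): Point on the cover's top face over its tab in the +y, -x corner (box's frame): 36 mm from the cover's middle line in x, 13.5 mm in from the end. 74.9 mm above the box's underside at the start, 65 mm when its tab has clicked fully down; a clicked tab stays down.
- tab_se (a point): Point on the cover's top face over its tab in the -y, +x corner (box's frame): 36 mm from the cover's middle line in x, 13.5 mm in from the end. 74.9 mm above the box's underside at the start, 65 mm when its tab has clicked fully down; a clicked tab stays down.
- tab_sw (a point): Point on the cover's top face over its tab in the -y, -x corner (box's frame): 36 mm from the cover's middle line in x, 13.5 mm in from the end. 74.9 mm above the box's underside at the start, 65 mm when its tab has clicked fully down; a clicked tab stays down.
- driver: Screwdriver, 190 mm long, lying on the bench; bystander.
- spool: Empty-looking grey wire reel, 60 mm diameter, 42 mm high, standing on the bench; bystander. Origin at its underside.
- spray: Aluminium spray can, 52 mm diameter, 150 mm high, standing on the bench; bystander. Origin at its underside.
- meter: Black hand multimeter 75 by 140 by 38 mm, lying on the bench; bystander. Origin at its underside.
Mind the look-alikes: they are no part of the job. Leave any purple look-alike of the box alone.

How it is judged:
On the way, in this order (a step that is already met when the one before it is completed fails the run):
1. the enclosure is home in the bay, the catch up behind it (y of box in the frame of bay between -0.004 and 0.0035 m and x of box in the frame of bay between -0.007 and 0.007 m and z of box in the frame of bay between -0.004 and 0.004 m and value of joint catch below 0.08 rad), for 0.2 s.
2. all four tabs of the cover have clicked down (z of each of tab_ne, tab_nw, tab_se, tab_sw in the frame of box below 0.0675 m), for 0.2 s.
At the end, for the whole second after the job is handed in: The enclosure stands in the bay within 3.5 mm of the end stop (bay site), 7 mm sideways and 4 mm in height, the catch is up (below 0.08 rad), all four tab points of the cover are less than 67.5 mm above the enclosure's underside (65 mm when fully down), and enclosure and cover are at rest (all of step 1 and all of step 2 and linear speed of each of box, cover below 0.01 m/s); the robot touches nothing.
It fails at once if the cover is hammered (over 60 N) (contact force between the fingers and cover above 60 N).
It fails at once if the enclosure is rammed (over 60 N) (contact force between the fingers and box above 60 N).
It fails at once if the enclosure is lifted off the track (z of box in the frame of bay above 0.015 m).
It fails at once if another thing on the bench is shifted by over 30 mm (distance of any of driver, spool, spray, meter from where it was at the start of the episode above 0.03 m).
It also fails if it takes over 51 s, if anything falls off the work surface, if the arm or the gripper's body presses on something with over 40 N, if the wrist force passes 120 N, or if a joint passes its speed limit or range.

## Working session

There is one attempt and no reset: what is moved stays moved. The work goes in short steps, Python scripts to look and compute and a tool call to move; the robot and the scene stay as the last step left them, time stands still between calls to the robot, and variables do not carry over. Pictures are saved under pics/ and viewed, and the job is handed in when it is done.

Besides the shell and the picture viewer there is one more tool, called by a JSON object that holds its "op" and its "data". arm_command: Moves the arm, as the interface text tells. Shift numbers are shares of 0.4 m and turn numbers shares of 0.5 rad, none past 1 either way. Its arguments: {"type":"object","properties":{"motion":{"type":"array","items":{"type":"object","properties":{"slide":{"type":"array","items":{"type":"number"}},"turn":{"type":"array","items":{"type":"number"}}}}},"gripper":{"type":"number"},"grip_force":{"type":"number"}},"required":["motion"]}

```bash
ls; mkdir -p pics
python3 - <<'E'
from plant import robot
import cv2
s=robot.read_state()
for k in s: print(k,s[k])
for n in("scene","top","wrist"):
    c=robot.read_camera(n); cv2.imwrite(f"pics/{n}0.png",c["pixels"]); print(n,c["intrinsics"].tolist(),c["T"].round(4).tolist())
    import numpy as np; np.savez(f"{n}0.npz",p=c["pixels"],K=c["intrinsics"],T=c["T"])
E
```

```text
pics
t 0.0
q [-1.34339431e+00  1.31189936e-01  1.48930951e+00  2.12031063e-05
  1.52300344e+00 -8.53839976e-02]
dq [-0.00091806  0.00021863 -0.00038945  0.00131955  0.00011612 -0.00111398]
joint_torque [-1.76770202e-03 -5.59852374e+01 -4.91757882e+01  7.67697953e-02
  3.53360258e-02 -1.64443145e-04]
tool_pos [ 0.18460721 -0.5706459   0.40365334]
orientation [-2.53930681e+00  1.84758164e+00  2.24423113e-03]
force [ 0.70688596  0.35308355 -0.49205948]
wrist_torque [ 0.04925809 -0.02516751 -0.01211167]
opening 0.09312778260418367
scene [[437.31740871143063, 0.0, 311.2681804044861], [0.0, 437.31740871143063, 195.5987808239248], [0.0, 0.0, 1.0]] [[-0.6565, 0.5091, -0.5566, 1.1944], [0.7543, 0.4522, -0.476, 0.6241], [0.0093, -0.7324, -0.6809, 0.9465], [0.0, 0.0, 0.0, 1.0]]
top [[502.57198656888283, 0.0, 324.43548042596115], [0.0, 502.57198656888283, 199.54601763409116], [0.0, 0.0, 1.0]] [[-0.0265, -0.9913, 0.1292, 0.3745], [-0.9996, 0.0245, -0.0168, 0.055], [0.0135, -0.1296, -0.9915, 1.4106], [0.0, 0.0, 0.0, 1.0]]
wrist [[284.56731511175, 0.0, 320.44249906394344], [0.0, 284.56731511175, 200.6882448049976], [0.0, 0.0, 1.0]] [[0.308, -0.9149, -0.2609, 0.2569], [-0.9514, -0.2965, -0.0836, -0.5481], [-0.0008, 0.274, -0.9617, 0.3828], [0.0, 0.0, 0.0, 1.0]]
```

View pics/top0.png

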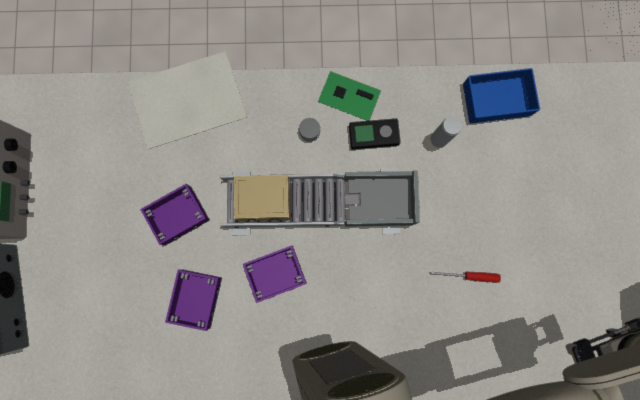

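View pics/scene0.png

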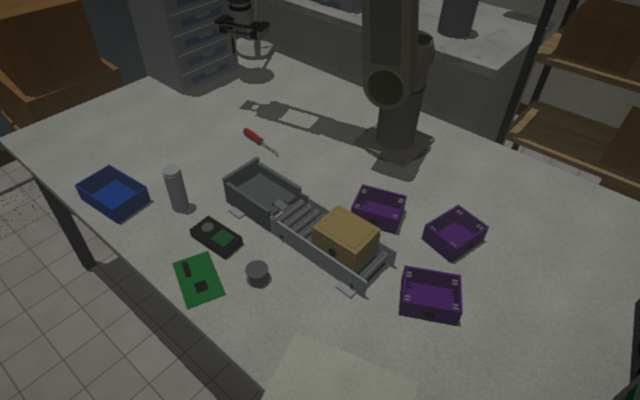

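View pics/wrist0.png

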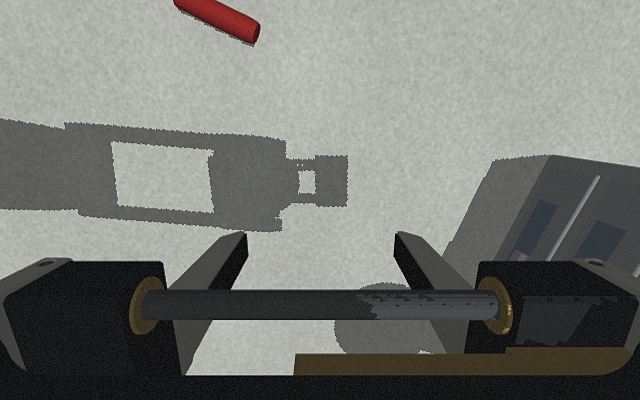

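```bash
cat > h.py <<'E'
import numpy as np,cv2
def ray(K,T,uv,z):
    d=T[:3,:3]@np.linalg.solve(K,np.array([uv[0],uv[1],1.])); o=T[:3,3]
    return o+d*(z-o[2])/d[2]
def proj(K,T,P):
    p=np.linalg.inv(T)@np.r_[P,1]; p=K@p[:3]; return p[:2]/p[2]
def load(n):
    d=np.load(n+".npz"); return d["p"],d["K"],d["T"]
def grab(n,tag):
    from plant import robot
    c=robot.read_camera(n); cv2.imwrite(f"pics/{n}{tag}.png",c["pixels"]); np.savez(f"{n}{tag}.npz",p=c["pixels"],K=c["intrinsics"],T=c["T"]); return c["pixels"],c["intrinsics"],c["T"]
E
python3 - <<'E'
from h import *
p,K,T=load("top0")
cv2.imwrite("pics/topz.png",cv2.resize(p[160:240,210:430],None,fx=3.6,fy=3.6,interpolation=cv2.INTER_CUBIC))
h=cv2.cvtColor(p,cv2.COLOR_BGR2HSV)
m=cv2.inRange(h,(12,60,100),(32,255,255)); m[:,:210]=0;m[:,430:]=0;m[:160]=0;m[240:]=0
c=max(cv2.findContours(m,0,2)[0],key=cv2.contourArea); r=cv2.minAreaRect(c)
b=cv2.boxPoints(r);print(r,b)
P=np.array([ray(K,T,q,.125) for q in b]);print(P.round(4)); print(P.mean(0),np.linalg.norm(np.roll(P,1,0)-P,axis=1))
E
```

```text
((261.0, 196.5), (43.0, 54.0), 90.0) [[234. 175.]
 [288. 175.]
 [288. 218.]
 [234. 218.]]
[[0.612  0.2657 0.125 ]
 [0.6086 0.126  0.125 ]
 [0.4966 0.1279 0.125 ]
 [0.5001 0.266  0.125 ]]
[0.55433209 0.19639037 0.125     ] [0.11182053 0.13975005 0.11196152 0.13819943]
```

View pics/topz.png

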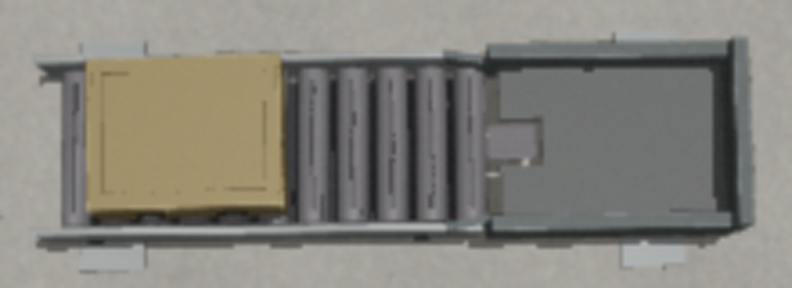

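Run:
```python
from h import *
p,K,T=load("top0")
f=lambda x,y,z: ray(K,T,(210+(x+.5)/3.6-.5,160+(y+.5)/3.6-.5),z)
for n,x,y,z in[("stopTR",748,38,.1),("stopTL",735,38,.1),("stopBR",752,226,.1),("stopBL",736,230,.1),
 ("bayT0",487,45,.085),("bayT1",733,40,.085),("bayTi0",490,58,.085),("bayTi1",730,53,.085),("bayBi0",487,216,.085),("bayBi1",730,212,.085),("bayB0",485,232,.085),("bayB1",730,231,.085),
 ("trT0",40,58,.068),("trT1",445,50,.068),("trB0",40,243,.068),("trB1",440,232,.068),("covBL",88,213,.125),("covTL",86,60,.125),("covTR",281,54,.125),("covBR",284,205,.125)]:
  print(n,f(x,y,z).round(4))
big=cv2.resize(p[165:235,335:425],None,fx=8,fy=8,interpolation=cv2.INTER_CUBIC);cv2.imwrite("pics/bayz.png",big)
s,K2,T2=load("scene0")
cv2.imwrite("pics/scz.png",cv2.resize(s[145:300,210:400],None,fx=4,fy=3.8,interpolation=cv2.INTER_CUBIC))
```

```text
stopTR [ 0.6178 -0.2164  0.1   ]
stopTL [ 0.6181 -0.2067  0.1   ]
stopBR [ 0.4788 -0.2122  0.1   ]
stopBL [ 0.4762 -0.2004  0.1   ]
bayT0 [ 0.62   -0.0244  0.085 ]
bayT1 [ 0.6194 -0.2082  0.085 ]
bayTi0 [ 0.6101 -0.0263  0.085 ]
bayTi1 [ 0.6096 -0.2054  0.085 ]
bayBi0 [ 0.4923 -0.0203  0.085 ]
bayBi1 [ 0.4907 -0.1996  0.085 ]
bayB0 [ 0.4805 -0.0185  0.085 ]
bayB1 [ 0.4767 -0.1989  0.085 ]
trT0 [0.6213 0.3108 0.068 ]
trT1 [0.6201 0.0064 0.068 ]
trB0 [0.4821 0.3107 0.068 ]
trB1 [0.4828 0.0141 0.068 ]
covBL [0.4981 0.2658 0.125 ]
covTL [0.6086 0.2669 0.125 ]
covTR [0.6096 0.1267 0.125 ]
covBR [0.5003 0.1265 0.125 ]
```

View pics/bayz.png

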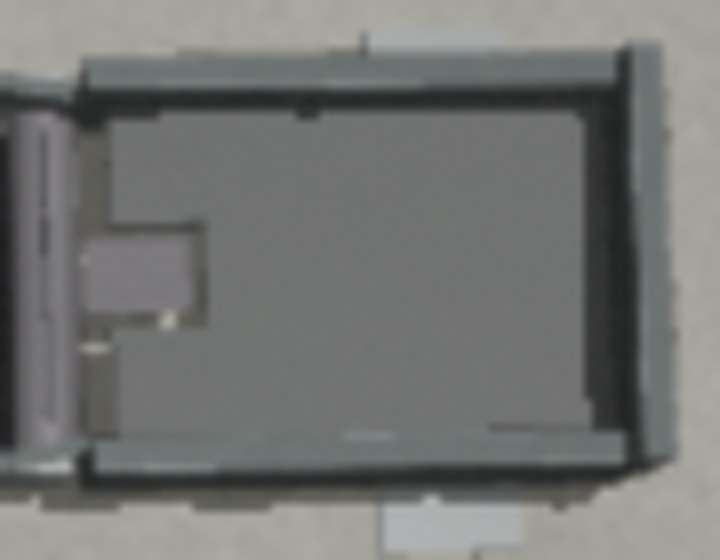

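View pics/scz.png

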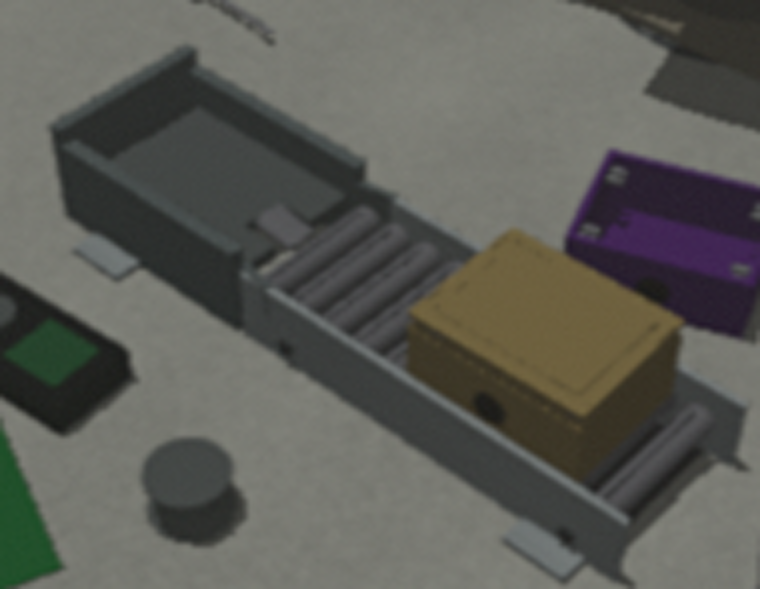

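```bash
cat > plan.py <<'E'
# print tool-axis shares for world-frame displacements per row, given yaw turns
import numpy as np
from scipy.spatial.transform import Rotation as R
def plan(pos,rv,wps,turn_share,nturn):
    r=R.from_rotvec(rv); pos=np.array(pos,float); k=0
    rows=[]
    for w,n in wps:
        d=(np.array(w)-pos)/n
        for i in range(n):
            s=r.inv().apply(d)/.4; t=turn_share if k<nturn else 0
            rows.append((s.round(3).tolist(),t)); r=r*R.from_rotvec([0,0,t*.5]); k+=1
        pos=np.array(w)
    for i,x in enumerate(rows): print(i,x)
    print(np.round(r.as_matrix(),4))
E
python3 - <<'E'
from plan import *
from plant import robot
s=robot.read_state()
plan(s["tool_pos"],s["orientation"],[((.5,-.25,.40),12),((.552,.305,.40),14)],-.25,10)
E
```

```text
0 ([-0.043, -0.083, 0.001], -0.25)
1 ([-0.033, -0.088, 0.001], -0.25)
2 ([-0.021, -0.091, 0.001], -0.25)
3 ([-0.01, -0.093, 0.001], -0.25)
4 ([0.002, -0.094, 0.001], -0.25)
5 ([0.013, -0.093, 0.001], -0.25)
6 ([0.025, -0.09, 0.001], -0.25)
7 ([0.036, -0.087, 0.001], -0.25)
8 ([0.046, -0.081, 0.001], -0.25)
9 ([0.056, -0.075, 0.001], -0.25)
10 ([0.065, -0.067, 0.001], 0)
11 ([0.065, -0.067, 0.001], 0)
12 ([0.008, -0.099, 0.0], 0)
13 ([0.008, -0.099, 0.0], 0)
14 ([0.008, -0.099, 0.0], 0)
15 ([0.008, -0.099, 0.0], 0)
16 ([0.008, -0.099, 0.0], 0)
17 ([0.008, -0.099, 0.0], 0)
18 ([0.008, -0.099, 0.0], 0)
19 ([0.008, -0.099, 0.0], 0)
20 ([0.008, -0.099, 0.0], 0)
21 ([0.008, -0.099, 0.0], 0)
22 ([0.008, -0.099, 0.0], 0)
23 ([0.008, -0.099, 0.0], 0)
24 ([0.008, -0.099, 0.0], 0)
25 ([0.008, -0.099, 0.0], 0)
[[ 1.0e+00 -8.0e-03 -3.0e-04]
 [-8.0e-03 -1.0e+00  1.4e-03]
 [-3.0e-04 -1.4e-03 -1.0e+00]]
```

{"op": "arm_command", "data": {"motion": [{"slide":[-0.043,-0.083,0],"turn":[0,0,-0.25]},{"slide":[-0.033,-0.088,0],"turn":[0,0,-0.25]},{"slide":[-0.021,-0.091,0],"turn":[0,0,-0.25]},{"slide":[-0.01,-0.093,0],"turn":[0,0,-0.25]},{"slide":[0.002,-0.094,0],"turn":[0,0,-0.25]}], "gripper": 50}}

```text
t: 0.57
tool_pos: [0.3169, -0.436, 0.4044]
orientation: [-2.988, 0.969, 0.001]
force: [-0.4, -0.0, 0.6]
opening: 0.064
```

{"op": "arm_command", "data": {"motion": [{"slide":[0.013,-0.093,0],"turn":[0,0,-0.25]},{"slide":[0.025,-0.09,0],"turn":[0,0,-0.25]},{"slide":[0.036,-0.087,0],"turn":[0,0,-0.25]},{"slide":[0.046,-0.081,0],"turn":[0,0,-0.25]},{"slide":[0.056,-0.075,0],"turn":[0,0,-0.25]}]}}

```text
t: 0.98
tool_pos: [0.4481, -0.302, 0.4046]
orientation: [-3.141, 0.003, 0.0]
force: [0.1, -1.4, 0.9]
opening: 0.0465
```

{"op": "arm_command", "data": {"motion": [{"slide":[0.05,-0.088]},{"slide":[0.05,-0.088]},{"slide":[0.05,-0.088]},{"slide":[0.05,-0.088]},{"slide":[0.05,-0.088]}]}}

```text
invalid input at $.motion[0]: expected keys slide, turn
```

{"op": "arm_command", "data": {"motion": [{"slide":[0.05,-0.088,0],"turn":[0,0,0]},{"slide":[0.05,-0.088,0],"turn":[0,0,0]},{"slide":[0.05,-0.088,0],"turn":[0,0,0]},{"slide":[0.05,-0.088,0],"turn":[0,0,0]},{"slide":[0.05,-0.088,0],"turn":[0,0,0]}]}}

```text
t: 1.4
tool_pos: [0.5492, -0.1265, 0.4045]
orientation: [-3.141, 0.013, 0.0]
force: [0.6, -0.3, 0.4]
opening: 0.0463
```

{"op": "arm_command", "data": {"motion": [{"slide":[0,-0.1,0],"turn":[0,0,0]},{"slide":[0,-0.1,0],"turn":[0,0,0]},{"slide":[0,-0.1,0],"turn":[0,0,0]},{"slide":[0,-0.1,0],"turn":[0,0,0]},{"slide":[0,-0.1,0],"turn":[0,0,0]}]}}

```text
t: 1.82
tool_pos: [0.5498, 0.0735, 0.4045]
orientation: [3.142, -0.013, -0.001]
force: [0.1, -0.8, -0.0]
opening: 0.0467
```

{"op": "arm_command", "data": {"motion": [{"slide":[0,-0.1,0],"turn":[0,0,0]},{"slide":[0,-0.1,0],"turn":[0,0,0]},{"slide":[0,-0.1,0],"turn":[0,0,0]},{"slide":[0,-0.1,0],"turn":[0,0,0]},{"slide":[0,-0.05,0],"turn":[0,0,0]}]}}

```text
t: 2.23
tool_pos: [0.5507, 0.2556, 0.4043]
orientation: [-3.14, 0.008, 0.001]
force: [0.7, 0.1, -0.5]
opening: 0.0465
```

{"op": "arm_command", "data": {"motion": [{"slide":[0,-0.065,0],"turn":[0,0,0]},{"slide":[0,-0.065,0],"turn":[0,0,0]},{"slide":[0,0,0.05],"turn":[0,0,0]},{"slide":[0,0,0.06],"turn":[0,0,0]},{"slide":[0,0,0.06],"turn":[0,0,0]}]}}

```text
t: 2.65
tool_pos: [0.552, 0.3044, 0.3362]
orientation: [-3.141, 0.011, -0.002]
force: [-0.2, 0.2, -0.5]
opening: 0.0463
```

Run:
```python
from h import *
from plant import robot
p,K,T=grab("top","1"); cv2.imwrite("pics/topz1.png",cv2.resize(p[130:270,150:350],None,fx=4,fy=4))
p,K,T=grab("scene","1"); cv2.imwrite("pics/scz1.png",cv2.resize(p[150:300,230:430],None,fx=4,fy=4))
print(robot.read_state()["tool_pos"])
```

```text
[0.55035446 0.30305396 0.33107108]
```

View pics/topz1.png

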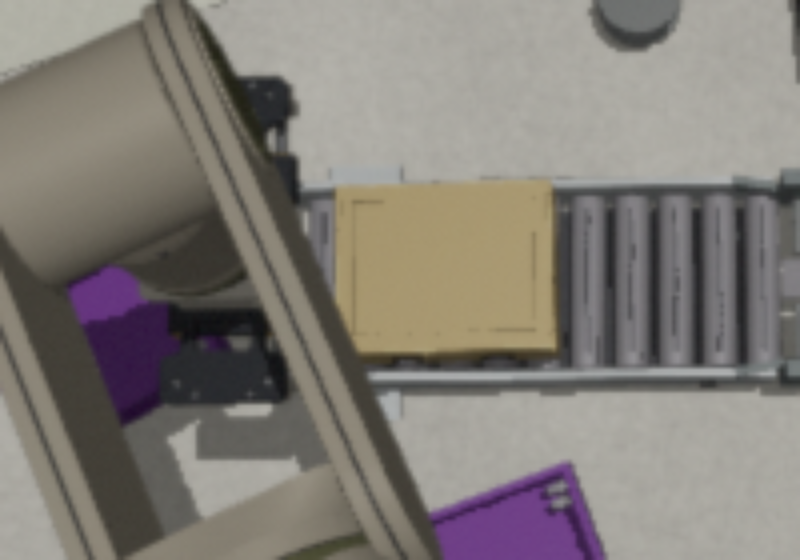

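View pics/scz1.png

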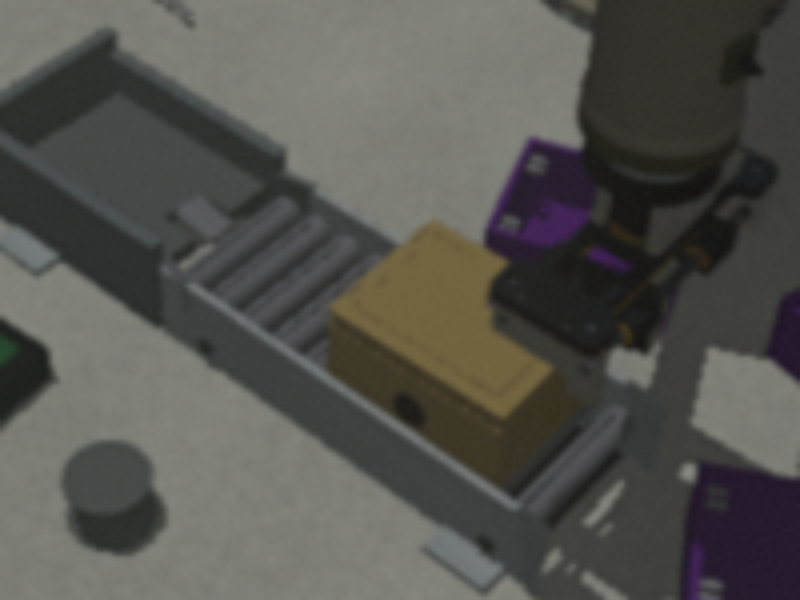

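{"op": "arm_command", "data": {"motion": [{"slide":[0,0,0.085],"turn":[0,0,0]},{"slide":[0,0,0.08],"turn":[0,0,0]},{"slide":[0,0.02,0],"turn":[0,0,0]},{"slide":[0,0.02,0],"turn":[0,0,0]},{"slide":[0,0.01,0],"turn":[0,0,0]}]}}

```text
t: 3.17
tool_pos: [0.5527, 0.2825, 0.2731]
orientation: [-3.141, 0.013, -0.003]
force: [0.5, -0.1, 0.8]
opening: 0.0467
```

{"op": "arm_command", "data": {"motion": [{"slide":[0,0.01,0],"turn":[0,0,0]},{"slide":[0,0.01,0],"turn":[0,0,0]},{"slide":[0,0.01,0],"turn":[0,0,0]},{"slide":[0,0.01,0],"turn":[0,0,0]},{"slide":[0,0.01,0],"turn":[0,0,0]}]}}

```text
t: 3.58
tool_pos: [0.552, 0.2633, 0.2716]
orientation: [-3.141, 0.012, -0.002]
force: [0.6, 0.4, 0.0]
opening: 0.0469
```

{"op": "arm_command", "data": {"motion": [{"slide":[0,-0.06,0],"turn":[0,0,0]},{"slide":[0,-0.06,0],"turn":[-0.2,0,0]},{"slide":[0,0,0],"turn":[-0.2,0,0]},{"slide":[0,-0.007,0.037],"turn":[0,0,0]},{"slide":[0,0,0],"turn":[0,0,0]}]}}

```text
t: 4.0
tool_pos: [0.551, 0.3116, 0.2519]
orientation: [2.942, -0.009, -0.007]
force: [-0.2, 0.1, -1.9]
opening: 0.0461
```

Run:
```python
from h import *
from plant import robot
from scipy.spatial.transform import Rotation as R
p,K,T=grab("scene","2"); cv2.imwrite("pics/scz2.png",cv2.resize(p[150:300,230:430],None,fx=4,fy=4))
p,K,T=grab("top","2"); cv2.imwrite("pics/topz2.png",cv2.resize(p[130:270,150:350],None,fx=4,fy=4))
s=robot.read_state();r=R.from_rotvec(s["orientation"]);print(s["tool_pos"],s["tool_pos"]+r.apply([0,0,.186]),r.as_matrix().round(3))
```

```text
[0.55148006 0.31055985 0.25354323] [0.55055563 0.27383479 0.07120724] [[ 1.    -0.007 -0.005]
 [-0.008 -0.98  -0.197]
 [-0.003  0.197 -0.98 ]]
```

View pics/scz2.png

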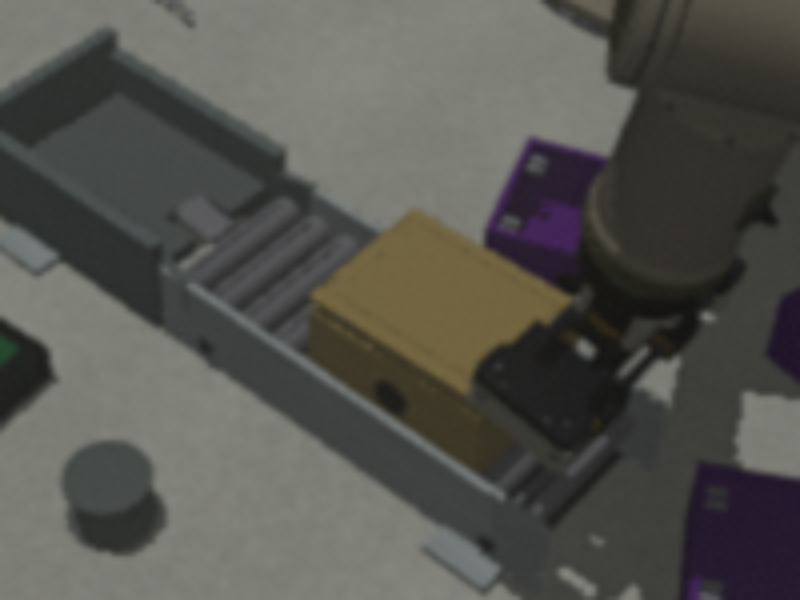

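View pics/topz2.png

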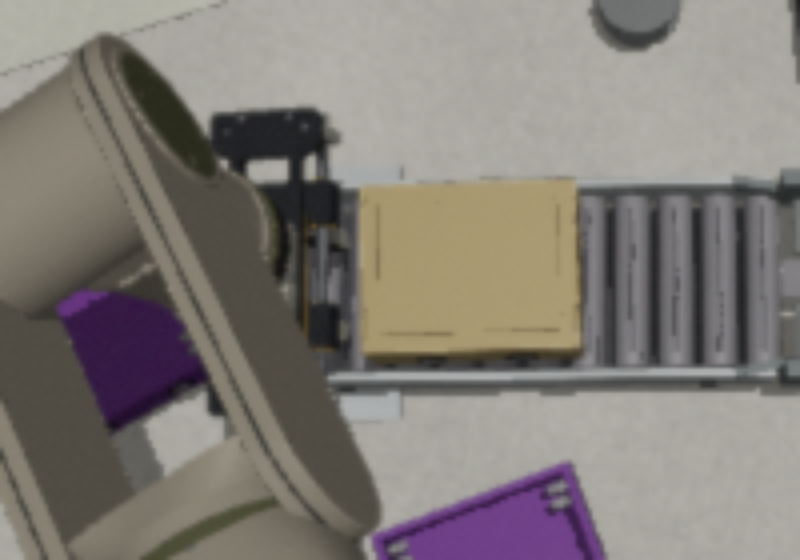

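{"op": "arm_command", "data": {"motion": [{"slide":[0,0.01,0.002],"turn":[0,0,0]},{"slide":[0,0.01,0.002],"turn":[0,0,0]},{"slide":[0,0.01,0.002],"turn":[0,0,0]},{"slide":[0,0.01,0.002],"turn":[0,0,0]},{"slide":[0,0.01,0.002],"turn":[0,0,0]}]}}

```text
t: 4.52
tool_pos: [0.5522, 0.2902, 0.2562]
orientation: [2.942, -0.013, -0.0]
force: [1.0, 1.2, -0.6]
opening: 0.0464
```

{"op": "arm_command", "data": {"motion": [{"slide":[0,0.011,0.002],"turn":[0,0,0]},{"slide":[0,0.012,0.002],"turn":[0,0,0]},{"slide":[0,0.012,0.003],"turn":[0,0,0]},{"slide":[0,0.012,0.002],"turn":[0,0,0]},{"slide":[0,0.012,0.003],"turn":[0,0,0]}]}}

```text
t: 4.93
tool_pos: [0.5518, 0.2664, 0.2559]
orientation: [2.942, -0.012, -0.001]
force: [-0.1, 1.4, 0.5]
opening: 0.0467
```

{"op": "arm_command", "data": {"motion": [{"slide":[0,0.012,0.002],"turn":[0,0,0]},{"slide":[0,0.012,0.003],"turn":[0,0,0]},{"slide":[0,0.012,0.002],"turn":[0,0,0]},{"slide":[0,0.012,0.003],"turn":[0,0,0]},{"slide":[0,0.012,0.002],"turn":[0,0,0]}]}}

```text
t: 5.35
tool_pos: [0.5516, 0.2419, 0.2557]
orientation: [2.942, -0.012, -0.001]
force: [0.0, 0.8, 0.4]
opening: 0.0463
```

{"op": "arm_command", "data": {"motion": [{"slide":[0,0.012,0.002],"turn":[0,0,0]},{"slide":[0,0.012,0.003],"turn":[0,0,0]},{"slide":[0,0.012,0.002],"turn":[0,0,0]},{"slide":[0,0.012,0.003],"turn":[0,0,0]},{"slide":[0,0.012,0.002],"turn":[0,0,0]}]}}

```text
t: 5.77
tool_pos: [0.5513, 0.2174, 0.2558]
orientation: [2.942, -0.012, -0.001]
force: [0.0, 1.6, 0.5]
opening: 0.0467
```

{"op": "arm_command", "data": {"motion": [{"slide":[0,0.012,0.002],"turn":[0,0,0]},{"slide":[0,0.012,0.003],"turn":[0,0,0]},{"slide":[0,0.012,0.002],"turn":[0,0,0]},{"slide":[0,0.012,0.003],"turn":[0,0,0]},{"slide":[0,0.012,0.002],"turn":[0,0,0]}]}}

```text
t: 6.18
tool_pos: [0.5511, 0.1929, 0.2558]
orientation: [2.942, -0.012, -0.001]
force: [-0.6, 0.7, 0.2]
opening: 0.0463
```

{"op": "arm_command", "data": {"motion": [{"slide":[0,0.012,0.002],"turn":[0,0,0]},{"slide":[0,0.012,0.003],"turn":[0,0,0]},{"slide":[0,0.012,0.002],"turn":[0,0,0]},{"slide":[0,0.012,0.003],"turn":[0,0,0]},{"slide":[0,0.012,0.002],"turn":[0,0,0]}]}}

```text
t: 6.6
tool_pos: [0.551, 0.1685, 0.2559]
orientation: [2.942, -0.012, -0.001]
force: [-0.7, 1.7, -0.7]
opening: 0.0466
```

Run:
```python
from h import *
p,K,T=grab("top","3"); cv2.imwrite("pics/topz3.png",cv2.resize(p[140:260,230:430],None,fx=4,fy=4))
```

```text
(no output)
```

View pics/topz3.png

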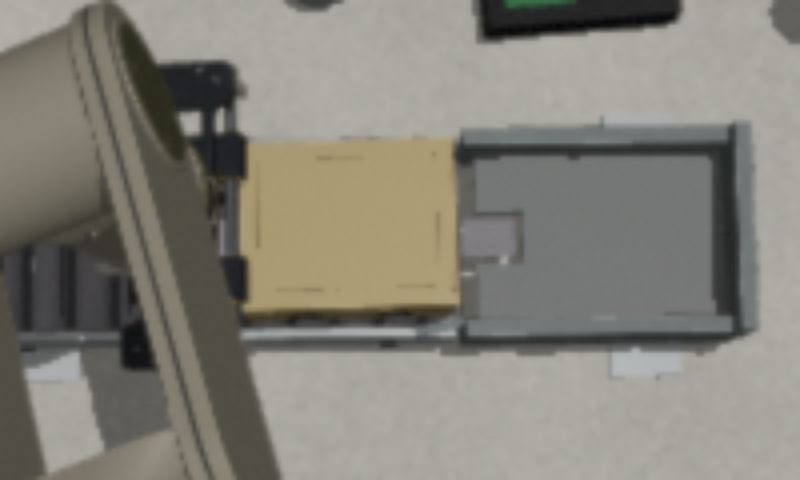

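The box is square at the bay mouth (front edge at zoom column 458, stop at about 737).

{"op": "arm_command", "data": {"motion": [{"slide":[0,0.012,0.002],"turn":[0,0,0]},{"slide":[0,0.012,0.003],"turn":[0,0,0]},{"slide":[0,0.012,0.002],"turn":[0,0,0]},{"slide":[0,0.012,0.003],"turn":[0,0,0]},{"slide":[0,0.012,0.002],"turn":[0,0,0]}]}}

```text
t: 7.07
tool_pos: [0.5509, 0.1441, 0.2561]
orientation: [2.942, -0.012, -0.001]
force: [0.7, 2.9, -0.4]
opening: 0.0465
```

{"op": "arm_command", "data": {"motion": [{"slide":[0,0.012,0.002],"turn":[0,0,0]},{"slide":[0,0.012,0.003],"turn":[0,0,0]},{"slide":[0,0.012,0.002],"turn":[0,0,0]},{"slide":[0,0.012,0.003],"turn":[0,0,0]},{"slide":[0,0.012,0.002],"turn":[0,0,0]}]}}

```text
t: 7.48
tool_pos: [0.5506, 0.1194, 0.2561]
orientation: [2.941, -0.012, -0.001]
force: [0.7, 2.3, 0.7]
opening: 0.0466
```

{"op": "arm_command", "data": {"motion": [{"slide":[0,0.012,0.002],"turn":[0,0,0]},{"slide":[0,0.012,0.003],"turn":[0,0,0]},{"slide":[0,0.012,0.002],"turn":[0,0,0]},{"slide":[0,0.012,0.003],"turn":[0,0,0]},{"slide":[0,0.012,0.002],"turn":[0,0,0]}]}}

```text
t: 7.9
tool_pos: [0.5504, 0.095, 0.2561]
orientation: [2.941, -0.012, -0.001]
force: [-0.4, 0.5, 1.4]
opening: 0.0468
```

{"op": "arm_command", "data": {"motion": [{"slide":[0,0.012,0.002],"turn":[0,0,0]},{"slide":[0,0.012,0.003],"turn":[0,0,0]},{"slide":[0,0.012,0.002],"turn":[0,0,0]},{"slide":[0,0.012,0.003],"turn":[0,0,0]},{"slide":[0,0.012,0.002],"turn":[0,0,0]}]}}

```text
t: 8.32
tool_pos: [0.5502, 0.0707, 0.2562]
orientation: [2.942, -0.012, -0.001]
force: [-0.0, 2.4, 0.5]
opening: 0.0465
```

{"op": "arm_command", "data": {"motion": [{"slide":[0,0.012,0.002],"turn":[0,0,0]},{"slide":[0,0.012,0.003],"turn":[0,0,0]},{"slide":[0,0.012,0.002],"turn":[0,0,0]},{"slide":[0,0.012,0.003],"turn":[0,0,0]},{"slide":[0,0.012,0.002],"turn":[0,0,0]}]}}

```text
t: 8.73
tool_pos: [0.5499, 0.0462, 0.2562]
orientation: [2.942, -0.012, -0.002]
force: [0.6, 4.5, -1.0]
opening: 0.0466
```

{"op": "arm_command", "data": {"motion": [{"slide":[0,0.012,0.002],"turn":[0,0,0]},{"slide":[0,0.012,0.003],"turn":[0,0,0]},{"slide":[0,0.012,0.002],"turn":[0,0,0]},{"slide":[0,0.012,0.003],"turn":[0,0,0]},{"slide":[0,0.012,0.002],"turn":[0,0,0]}]}}

```text
t: 9.15
tool_pos: [0.5497, 0.0218, 0.2562]
orientation: [2.942, -0.012, -0.002]
force: [-0.2, 5.5, -2.2]
opening: 0.0468
```

Run:
```python
from h import *
p,K,T=grab("top","4"); cv2.imwrite("pics/topz4.png",cv2.resize(p[140:260,230:430],None,fx=4,fy=4))
```

```text
(no output)
```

View pics/topz4.png

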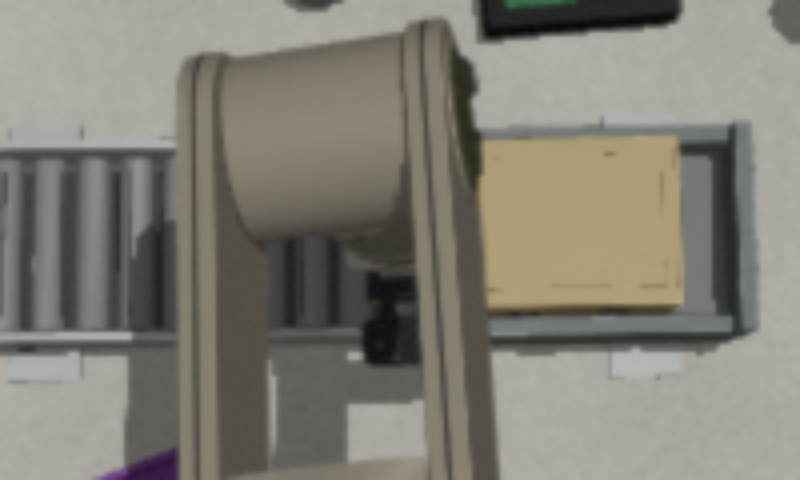

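Run:
```python
from h import *
p,K,T=load("top4")
f=lambda x,y,z: ray(K,T,(230+(x+.5)/4-.5,140+(y+.5)/4-.5),z).round(4)
print(f(681,220,.125),f(735,220,.1),f(733,220,.1),f(751,220,.1))
```

```text
[ 0.5501 -0.1624  0.125 ] [ 0.5526 -0.2024  0.1   ] [ 0.5526 -0.201   0.1   ] [ 0.5524 -0.2129  0.1   ]
```

{"op": "arm_command", "data": {"motion": [{"slide":[0,0.01,0.002],"turn":[0,0,0]},{"slide":[0,0.01,0.002],"turn":[0,0,0]},{"slide":[0,0.01,0.002],"turn":[0,0,0]},{"slide":[0,0.01,0.002],"turn":[0,0,0]},{"slide":[0,0.01,0.002],"turn":[0,0,0]}]}}

```text
t: 9.62
tool_pos: [0.5495, 0.0017, 0.2562]
orientation: [2.942, -0.012, -0.002]
force: [-0.1, 5.8, -1.2]
opening: 0.0464
```

{"op": "arm_command", "data": {"motion": [{"slide":[0,0.005,0.001],"turn":[0,0,0]},{"slide":[0,0.005,0.001],"turn":[0,0,0]},{"slide":[0,0.005,0.001],"turn":[0,0,0]},{"slide":[0,0.005,0.001],"turn":[0,0,0]},{"slide":[0,0.005,0.001],"turn":[0,0,0]}]}}

```text
t: 10.03
tool_pos: [0.5494, -0.0084, 0.2562]
orientation: [2.942, -0.012, -0.002]
force: [-0.1, 5.9, -1.4]
opening: 0.0462
```

{"op": "arm_command", "data": {"motion": [{"slide":[0,0.004,0.001],"turn":[0,0,0]},{"slide":[0,0.004,0.001],"turn":[0,0,0]},{"slide":[0,0.003,0.001],"turn":[0,0,0]},{"slide":[0,0.003,0],"turn":[0,0,0]},{"slide":[0,0.002,0],"turn":[0,0,0]}]}}

```text
t: 10.45
tool_pos: [0.5494, -0.0149, 0.2563]
orientation: [2.942, -0.012, -0.002]
force: [0.4, 4.7, -3.5]
opening: 0.0464
```

Now 1 mm rows until the force rises.

{"op": "arm_command", "data": {"motion": [{"slide":[0,0.002,0],"turn":[0,0,0]},{"slide":[0,0.002,0.001],"turn":[0,0,0]},{"slide":[0,0.002,0],"turn":[0,0,0]},{"slide":[0,0.002,0.001],"turn":[0,0,0]},{"slide":[0,0.002,0],"turn":[0,0,0]}]}}

```text
t: 10.87
tool_pos: [0.5494, -0.0191, 0.2564]
orientation: [2.942, -0.012, -0.002]
force: [1.0, 7.3, -4.4]
opening: 0.0466
```

{"op": "arm_command", "data": {"motion": [{"slide":[0,0.002,0],"turn":[0,0,0]},{"slide":[0,0.002,0.001],"turn":[0,0,0]},{"slide":[0,0.002,0],"turn":[0,0,0]},{"slide":[0,0.001,0],"turn":[0,0,0]},{"slide":[0,0,0],"turn":[0,0,0]}]}}

```text
t: 11.28
tool_pos: [0.5496, -0.0202, 0.2565]
orientation: [2.946, -0.011, -0.0]
force: [0.7, 15.8, -3.1]
opening: 0.0465
```

{"op": "arm_command", "data": {"motion": [{"slide":[0,0.001,0],"turn":[0,0,0]},{"slide":[0,0.001,0],"turn":[0,0,0]},{"slide":[0,0,0],"turn":[0,0,0]},{"slide":[0,0,0],"turn":[0,0,0]},{"slide":[0,0,0],"turn":[0,0,0]}]}}

```text
t: 11.7
tool_pos: [0.5496, -0.0204, 0.2565]
orientation: [2.947, -0.011, -0.0]
force: [1.2, 18.6, -3.8]
opening: 0.0466
```

Run:
```python
from h import *
p,K,T=grab("top","5"); cv2.imwrite("pics/topz5.png",cv2.resize(p[140:260,230:430],None,fx=4,fy=4))
```

```text
(no output)
```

View pics/topz5.png

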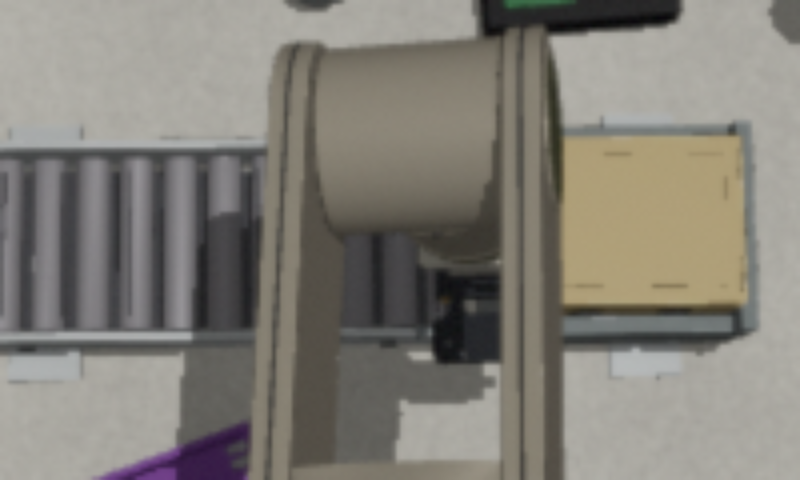

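{"op": "arm_command", "data": {"motion": [{"slide":[0,-0.05,0],"turn":[0,0,0]},{"slide":[0,0.02,-0.098],"turn":[0,0,0]},{"slide":[0,0.02,-0.098],"turn":[0,0,0]},{"slide":[0,0.01,-0.05],"turn":[0.2,0,0]},{"slide":[0,0,0],"turn":[0.2,0,0]}]}}

```text
t: 12.17
tool_pos: [0.5517, -0.0031, 0.361]
orientation: [-3.141, 0.009, -0.018]
force: [0.2, -0.2, -0.2]
opening: 0.0467
```

{"op": "arm_command", "data": {"motion": [{"slide":[0,-0.1,0],"turn":[0,0,0]},{"slide":[0,0,0],"turn":[0,0,0]},{"slide":[0,0,0],"turn":[0,0,0]},{"slide":[0,0,0],"turn":[0,0,0]},{"slide":[0,0,0],"turn":[0,0,0]}], "gripper": 0, "grip_force": 20}}

```text
t: 12.58
tool_pos: [0.5499, 0.0364, 0.3532]
orientation: [3.14, -0.012, -0.0]
force: [0.5, -0.8, -0.4]
opening: 0.018
```

Run:
```python
from h import *
from plant import robot
from scipy.spatial.transform import Rotation as R
p,K,T=grab("top","6"); cv2.imwrite("pics/topz6.png",cv2.resize(p[140:260,230:430],None,fx=4,fy=4))
p,K,T=grab("scene","6"); cv2.imwrite("pics/scz6.png",cv2.resize(p[120:260,200:400],None,fx=4,fy=4,interpolation=cv2.INTER_CUBIC))
s=robot.read_state();r=R.from_rotvec(s["orientation"]);print(s["tool_pos"],r.as_matrix().round(3),s["force"],s["opening"])
```

```text
[0.54991914 0.0364841  0.35314915] [[ 1.    -0.008 -0.   ]
 [-0.008 -1.    -0.001]
 [-0.     0.001 -1.   ]] [ 0.50866225 -0.2114772   0.17648559] 0.009423320044146815
```

View pics/topz6.png

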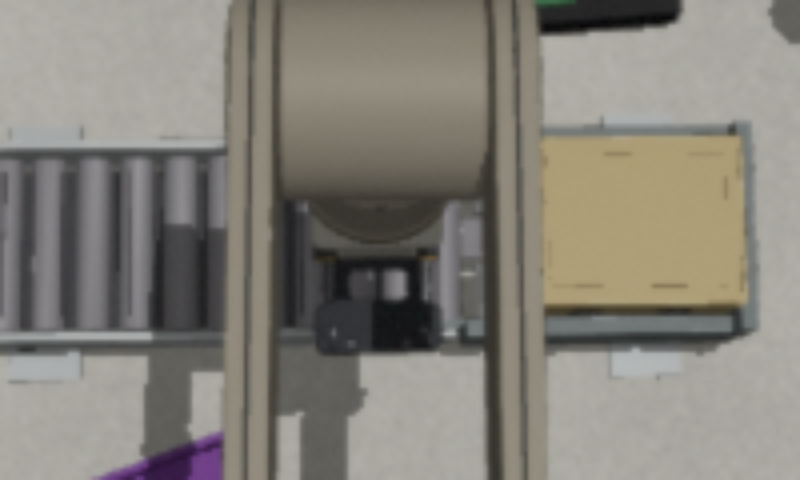

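View pics/scz6.png

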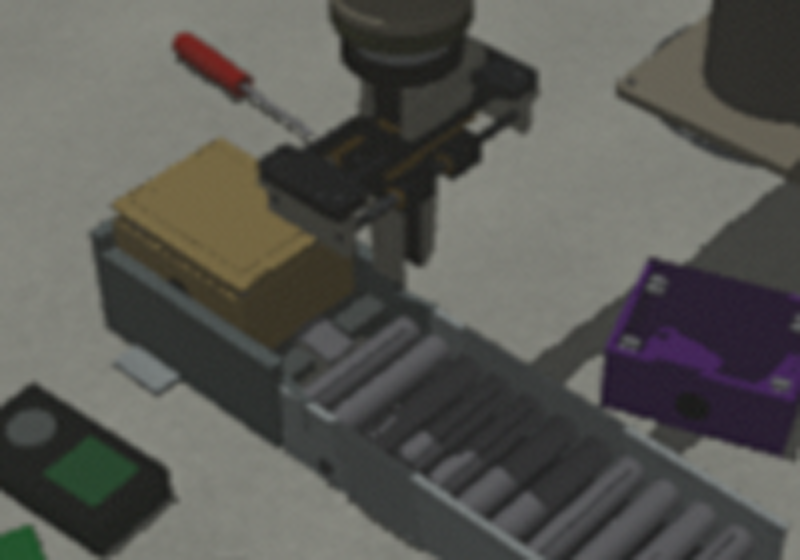

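Run:
```python
from h import *
p,K,T=load("top6")
f=lambda x,y,z: ray(K,T,(230+(x+.5)/4-.5,140+(y+.5)/4-.5),z).round(4)
print("front",f(745,220,.125),"left-front c",f(743,136,.125),f(747,304,.125),"mid",f(600,136,.125),f(600,305,.125))
p,K,T=grab("wrist","6")
```

```text
front [ 0.5491 -0.2039  0.125 ] left-front c [ 0.6043 -0.2054  0.125 ] [ 0.4945 -0.2025  0.125 ] mid [ 0.6065 -0.1122  0.125 ] [ 0.4962 -0.1077  0.125 ]
```

View pics/wrist6.png

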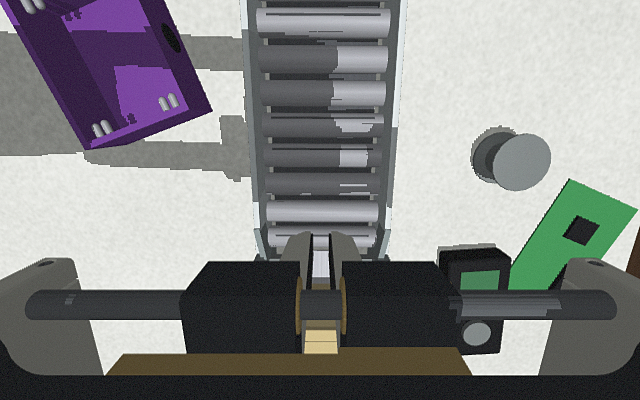

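Run:
```python
from h import *
a,K,T=load("scene0"); b,_,_=load("scene6")
c=proj(K,T,[.55,-.05,.052]); print(c); x,y=map(int,c)
z=lambda i: cv2.resize(i[y-18:y+18,x-24:x+24],None,fx=8,fy=8,interpolation=cv2.INTER_CUBIC)
cv2.imwrite("pics/catch.png",cv2.convertScaleAbs(np.hstack([z(a),z(b)]),alpha=1.8))
```

```text
[279.44639337 203.14783464]
```

View pics/catch.png

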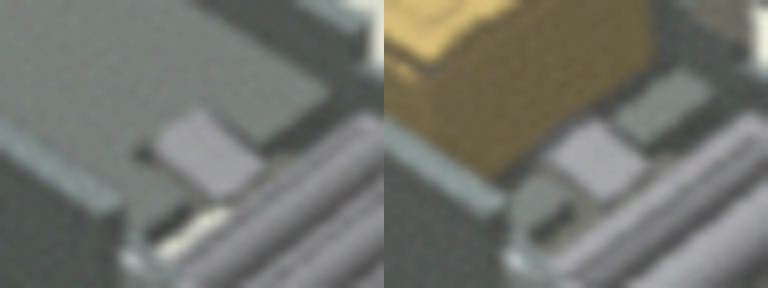

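Run:
```python
from h import *
a,K,T=load("scene0")
x0,y0=279-24,203-18
f=lambda x,y,z: ray(K,T,(x0+(x+.5)/8-.5,y0+(y+.5)/8-.5),z).round(4)
print("init tip",f(155,145,.0555),f(198,105,.0555),"base",f(215,198,.0495),f(262,165,.0495))
print("now tip up",f(161,150,.0555),f(206,118,.0555),"down",f(161,150,.0495),f(206,118,.0495))
print("wall bottom",f(96,177,.0495),f(264,70,.0495),"dark edge near floor",f(232,125,.0495),f(310,70,.0495))
for P in [(.5,-.064,.0495),(.55,-.064,.0495),(.55,-.064,.0555),(.6,-.064,.0495)]:
  u=proj(K,T,P); print(P,((u-[x0,y0])*8).round(0))
```

```text
init tip [ 0.5619 -0.0608  0.0555] [ 0.5359 -0.064   0.0555] base [ 0.563  -0.0295  0.0495] [ 0.5391 -0.0286  0.0495]
now tip up [ 0.5623 -0.0573  0.0555] [ 0.539  -0.0569  0.0555] down [ 0.558  -0.0619  0.0495] [ 0.5346 -0.0614  0.0495]
wall bottom [ 0.584  -0.0697  0.0495] [ 0.501  -0.0634  0.0495] dark edge near floor [ 0.5309 -0.0516  0.0495] [ 0.4895 -0.0504  0.0495]
(0.5, -0.064, 0.0495) [261.  64.]
(0.55, -0.064, 0.0495) [169. 133.]
(0.55, -0.064, 0.0555) [168. 121.]
(0.6, -0.064, 0.0495) [ 72. 204.]
```

{"op": "arm_command", "data": {"motion": [{"slide":[0,0.095,0],"turn":[0,0,0]},{"slide":[0,0.095,0],"turn":[0,0,0]},{"slide":[0,0.095,0],"turn":[0,0,0]},{"slide":[0,0,0.04],"turn":[0,0,0]},{"slide":[0,0,0.03],"turn":[0,0,0]}]}}

```text
t: 13.15
tool_pos: [0.5491, -0.0794, 0.3252]
orientation: [3.141, -0.018, 0.002]
force: [0.1, 0.1, -1.0]
opening: 0.0007
```

Run:
```python
from h import *
from plant import robot
p,K,T=grab("wrist","7"); 
c=proj(K,T,[.55,-.055,.0525]); print(c)
x,y=map(int,c); cv2.imwrite("pics/wz7.png",cv2.resize(p[max(0,y-70):y+70,x-90:x+90],None,fx=4.2,fy=4.2,interpolation=cv2.INTER_CUBIC))
s=robot.read_state(); print(s["tool_pos"],s["opening"],s["force"])
for yy in(-.03,-.05,-.06,-.064): print(yy,proj(K,T,[.55,yy,.0495]),proj(K,T,[.55,yy,.0555]))
```

```text
[320.95182554 177.95260497]
[ 0.54800351 -0.07785532  0.32151139] 0.0003935088455008135 [-0.82659701  0.51098292 -2.33581008]
-0.03 [320.63713662 149.50124499] [320.65285328 150.21431814]
-0.05 [320.8814039  171.85645111] [320.90237637 173.06642901]
-0.06 [320.99965405 182.67863958] [321.0230809  184.12093046]
-0.064 [321.04625521 186.94355164] [321.0706332  188.47591933]
```

View pics/wrist7.png

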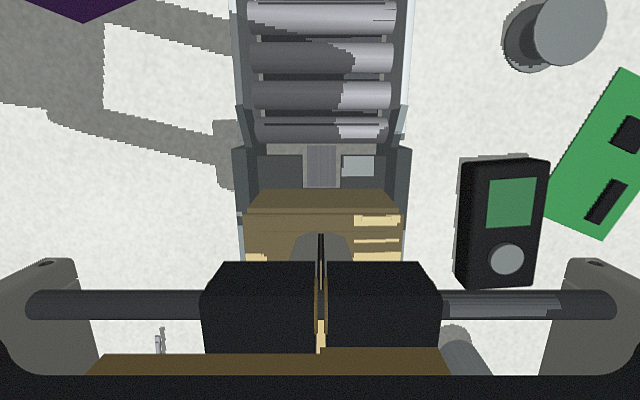

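View pics/wz7.png

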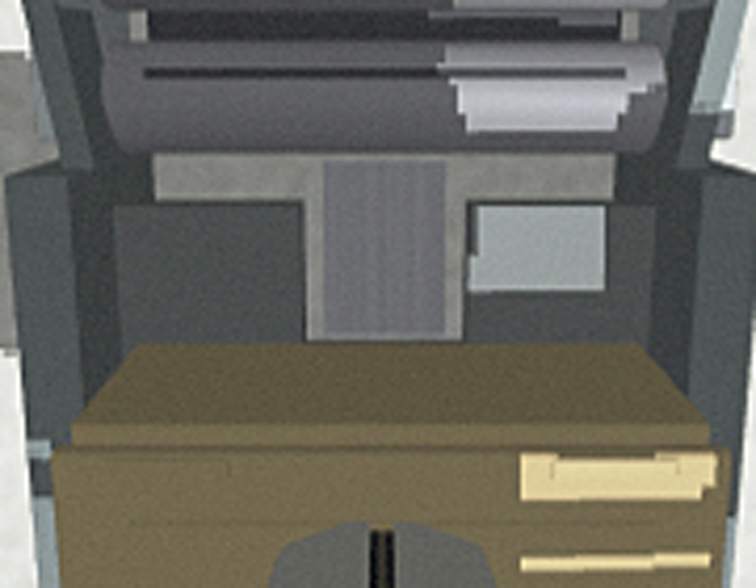

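The catch is up: its whole tip is visible, with a light gap between it and the rear wall (zoom row 335). Now I'll press end_n.

{"op": "arm_command", "data": {"motion": [{"slide":[0,0,0.008],"turn":[0,0,0]},{"slide":[0,0,0.008],"turn":[0,0,0]},{"slide":[0,0,0.006],"turn":[0,0,0]},{"slide":[0,0,0.003],"turn":[0,0,0]},{"slide":[0,0,0],"turn":[0,0,0]}]}}

```text
t: 13.62
tool_pos: [0.5491, -0.0764, 0.3154]
orientation: [3.142, -0.011, 0.0]
force: [-0.6, -0.3, 0.1]
opening: 0.0002
```

{"op": "arm_command", "data": {"motion": [{"slide":[0,0,0.003],"turn":[0,0,0]},{"slide":[0,0,0.003],"turn":[0,0,0]},{"slide":[0,0,0.003],"turn":[0,0,0]},{"slide":[0,0,0],"turn":[0,0,0]},{"slide":[0,0,0],"turn":[0,0,0]}]}}

```text
t: 14.03
tool_pos: [0.549, -0.0771, 0.3117]
orientation: [-3.142, 0.013, 0.0]
force: [0.4, 1.1, -0.5]
opening: 0.0003
```

{"op": "arm_command", "data": {"motion": [{"slide":[0,0,0.003],"turn":[0,0,0]},{"slide":[0,0,0.003],"turn":[0,0,0]},{"slide":[0,0,0.003],"turn":[0,0,0]},{"slide":[0,0,0],"turn":[0,0,0]},{"slide":[0,0,0],"turn":[0,0,0]}]}}

```text
t: 14.45
tool_pos: [0.5493, -0.0772, 0.3091]
orientation: [3.141, -0.013, 0.002]
force: [-1.0, 0.8, 5.9]
opening: 0.0006
```

{"op": "arm_command", "data": {"motion": [{"slide":[0,0,0.003],"turn":[0,0,0]},{"slide":[0,0,0.003],"turn":[0,0,0]},{"slide":[0,0,0.003],"turn":[0,0,0]},{"slide":[0,0,0],"turn":[0,0,0]},{"slide":[0,0,0],"turn":[0,0,0]}]}}

```text
t: 14.87
tool_pos: [0.5494, -0.0771, 0.3053]
orientation: [3.142, -0.013, 0.003]
force: [0.9, 2.1, 6.3]
opening: 0.0004
```

{"op": "arm_command", "data": {"motion": [{"slide":[0,0,0.003],"turn":[0,0,0]},{"slide":[0,0,0.003],"turn":[0,0,0]},{"slide":[0,0,0],"turn":[0,0,0]},{"slide":[0,0,0],"turn":[0,0,0]},{"slide":[0,0,0],"turn":[0,0,0]}]}}

```text
t: 15.28
tool_pos: [0.5491, -0.0772, 0.3022]
orientation: [3.141, -0.013, 0.001]
force: [-0.0, 0.2, 3.7]
opening: 0.0005
```

{"op": "arm_command", "data": {"motion": [{"slide":[0,0,0.003],"turn":[0,0,0]},{"slide":[0,0,0.003],"turn":[0,0,0]},{"slide":[0,0,0],"turn":[0,0,0]},{"slide":[0,0,0],"turn":[0,0,0]},{"slide":[0,0,0],"turn":[0,0,0]}]}}

```text
t: 15.7
tool_pos: [0.5492, -0.0772, 0.3019]
orientation: [3.141, -0.013, 0.002]
force: [-8.2, 2.4, 19.2]
opening: 0.0004
```

{"op": "arm_command", "data": {"motion": [{"slide":[0,0,0.002],"turn":[0,0,0]},{"slide":[0,0,0],"turn":[0,0,0]},{"slide":[0,0,0],"turn":[0,0,0]},{"slide":[0,0,0],"turn":[0,0,0]},{"slide":[0,0,0],"turn":[0,0,0]}]}}

```text
t: 16.12
tool_pos: [0.5492, -0.0772, 0.3018]
orientation: [3.141, -0.012, 0.002]
force: [-10.8, 2.8, 25.3]
opening: 0.0007
```

Run:
```python
from h import *
from plant import robot
p,K,T=grab("wrist","8"); cv2.imwrite("pics/wz8.png",cv2.resize(p[108:260,230:412],None,fx=4,fy=3.9,interpolation=cv2.INTER_CUBIC))
s=robot.read_state(); print(s["tool_pos"],s["force"],s["wrist_torque"])
```

```text
[ 0.54919446 -0.07717134  0.30186003] [-11.26810154   3.18895336  25.08483259] [ 0.32568525  1.98994103 -0.06593195]
```

View pics/wz8.png

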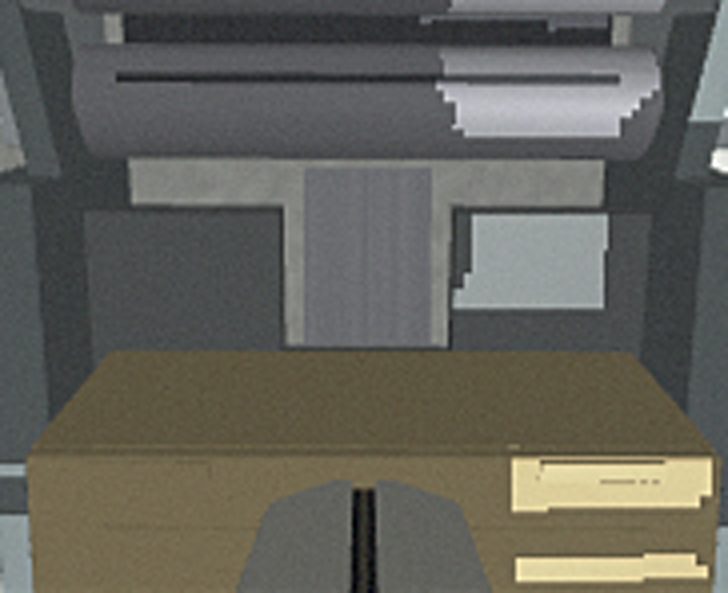

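The rear end is flush along its whole width. Now lift and go to end_s.

{"op": "arm_command", "data": {"motion": [{"slide":[0,0,-0.03],"turn":[0,0,0]},{"slide":[0,0,-0.05],"turn":[0,0,0]},{"slide":[0.001,0.09,0],"turn":[0,0,0]},{"slide":[0,0.09,0],"turn":[0,0,0]},{"slide":[0,0.09,0],"turn":[0,0,0]}]}}

```text
t: 16.58
tool_pos: [0.5485, -0.1858, 0.331]
orientation: [3.141, -0.01, 0.0]
force: [0.2, 0.2, -0.7]
opening: 0.0009
```

{"op": "arm_command", "data": {"motion": [{"slide":[0,0.005,0],"turn":[0,0,0]},{"slide":[0,0,0.02],"turn":[0,0,0]},{"slide":[0,0,0.01],"turn":[0,0,0]},{"slide":[0,0,0],"turn":[0,0,0]},{"slide":[0,0,0],"turn":[0,0,0]}]}}

```text
t: 17.0
tool_pos: [0.5483, -0.1857, 0.3177]
orientation: [-3.14, 0.01, 0.003]
force: [-0.4, 0.6, 0.1]
opening: 0.0008
```

{"op": "arm_command", "data": {"motion": [{"slide":[0.001,0.008,0.004],"turn":[0,0,0]},{"slide":[0,0,0.004],"turn":[0,0,0]},{"slide":[0,0,0.004],"turn":[0,0,0]},{"slide":[0,0,0],"turn":[0,0,0]},{"slide":[0,0,0],"turn":[0,0,0]}]}}

```text
t: 17.42
tool_pos: [0.5489, -0.1901, 0.314]
orientation: [-3.141, 0.012, 0.0]
force: [0.4, -0.2, 0.3]
opening: 0.0002
```

{"op": "arm_command", "data": {"motion": [{"slide":[0,0,0.003],"turn":[0,0,0]},{"slide":[0,0,0.003],"turn":[0,0,0]},{"slide":[0,0,0.003],"turn":[0,0,0]},{"slide":[0,0,0],"turn":[0,0,0]},{"slide":[0,0,0],"turn":[0,0,0]}]}}

```text
t: 17.83
tool_pos: [0.549, -0.1904, 0.3106]
orientation: [3.141, -0.013, 0.0]
force: [0.8, 0.7, 1.5]
opening: 0.0003
```

{"op": "arm_command", "data": {"motion": [{"slide":[0,0,0.003],"turn":[0,0,0]},{"slide":[0,0,0.003],"turn":[0,0,0]},{"slide":[0,0,0.003],"turn":[0,0,0]},{"slide":[0,0,0],"turn":[0,0,0]},{"slide":[0,0,0],"turn":[0,0,0]}]}}

```text
t: 18.25
tool_pos: [0.5491, -0.1906, 0.308]
orientation: [3.141, -0.013, 0.002]
force: [-1.8, 0.1, 6.6]
opening: 0.0005
```

{"op": "arm_command", "data": {"motion": [{"slide":[0,0,0.003],"turn":[0,0,0]},{"slide":[0,0,0.003],"turn":[0,0,0]},{"slide":[0,0,0.003],"turn":[0,0,0]},{"slide":[0,0,0],"turn":[0,0,0]},{"slide":[0,0,0],"turn":[0,0,0]}]}}

```text
t: 18.67
tool_pos: [0.5488, -0.1902, 0.3028]
orientation: [-3.141, 0.013, 0.001]
force: [-0.3, -0.8, -0.1]
opening: 0.0008
```

{"op": "arm_command", "data": {"motion": [{"slide":[0,0,0.003],"turn":[0,0,0]},{"slide":[0,0,0.003],"turn":[0,0,0]},{"slide":[0,0,0],"turn":[0,0,0]},{"slide":[0,0,0],"turn":[0,0,0]},{"slide":[0,0,0],"turn":[0,0,0]}]}}

```text
t: 19.08
tool_pos: [0.5489, -0.1902, 0.3009]
orientation: [-3.141, 0.012, 0.0]
force: [-0.9, 2.1, 1.3]
opening: 0.0004
```

{"op": "arm_command", "data": {"motion": [{"slide":[0,0,0.003],"turn":[0,0,0]},{"slide":[0,0,0.002],"turn":[0,0,0]},{"slide":[0,0,0],"turn":[0,0,0]},{"slide":[0,0,0],"turn":[0,0,0]},{"slide":[0,0,0],"turn":[0,0,0]}]}}

```text
t: 19.5
tool_pos: [0.5489, -0.1902, 0.3008]
orientation: [3.141, -0.012, 0.0]
force: [-8.6, 3.2, 15.9]
opening: 0.0002
```

{"op": "arm_command", "data": {"motion": [{"slide":[0,0,0.002],"turn":[0,0,0]},{"slide":[0,0,0],"turn":[0,0,0]},{"slide":[0,0,0],"turn":[0,0,0]},{"slide":[0,0,-0.02],"turn":[0,0,0]},{"slide":[0,0,-0.06],"turn":[0,0,0]}]}}

```text
t: 19.92
tool_pos: [0.5476, -0.1897, 0.3266]
orientation: [-3.139, 0.013, 0.009]
force: [0.7, 0.5, -0.2]
opening: 0.0007
```

{"op": "arm_command", "data": {"motion": [{"slide":[0,-0.06,-0.08],"turn":[0,0,0]},{"slide":[0,-0.09,0],"turn":[0,0,0]},{"slide":[0,-0.09,0],"turn":[0,0,0]},{"slide":[0,-0.09,0],"turn":[0,0,0]},{"slide":[0,0,0],"turn":[0,0,0]}]}}

```text
t: 20.33
tool_pos: [0.5499, -0.0532, 0.3622]
orientation: [-3.139, 0.006, -0.001]
force: [0.3, 0.1, -1.2]
opening: -0.0001
```

Run:
```python
from h import *
from plant import robot
p,K,T=grab("wrist","9"); cv2.imwrite("pics/wz9.png",cv2.resize(p[100:300,220:420],None,fx=3,fy=3,interpolation=cv2.INTER_CUBIC))
p,K,T=grab("scene","9"); cv2.imwrite("pics/scz9.png",cv2.resize(p[140:230,210:310],None,fx=6,fy=6,interpolation=cv2.INTER_CUBIC))
p,K,T=grab("top","9"); cv2.imwrite("pics/topz9.png",cv2.resize(p[140:260,230:430],None,fx=4,fy=4))
s=robot.read_state(); print(s["t"],s["tool_pos"],s["force"])
```

```text
20.4833 [ 0.54999139 -0.05817711  0.36193123] [-0.11888715 -1.22647176  0.93566525]
```

View pics/scz9.png

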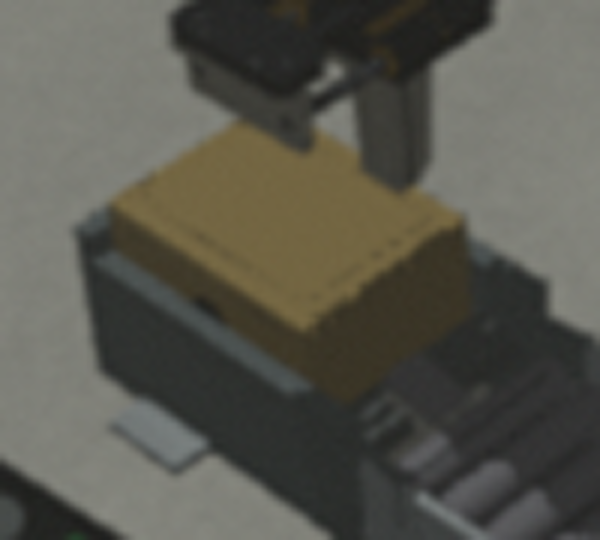

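View pics/wz9.png

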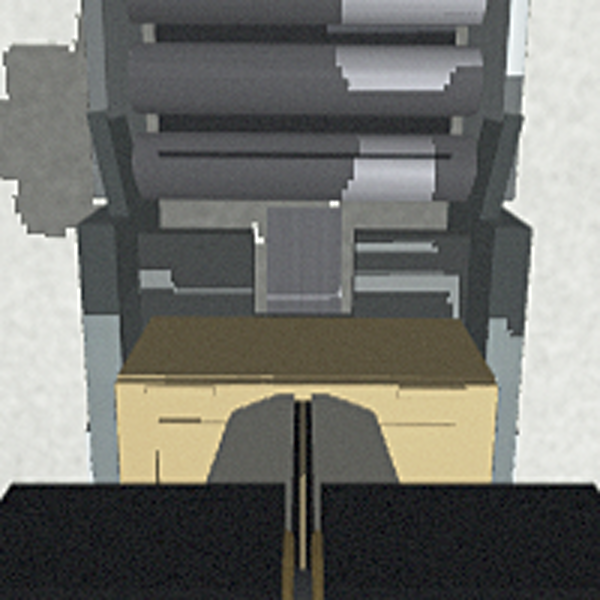

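View pics/topz9.png

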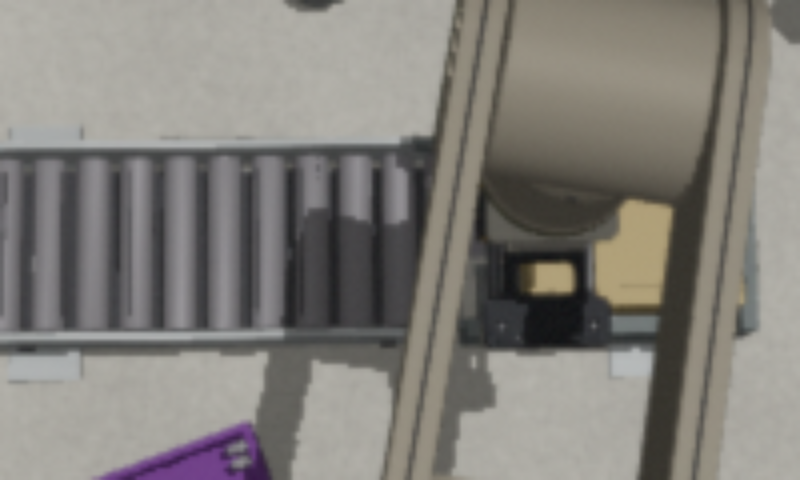

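The cover looks flat. I'll press end_n once more, lightly, to confirm its height with the other end down.

{"op": "arm_command", "data": {"motion": [{"slide":[0,0.049,0],"turn":[0,0,0]},{"slide":[0,0,0.06],"turn":[0,0,0]},{"slide":[0,0,0.06],"turn":[0,0,0]},{"slide":[0,0,0.01],"turn":[0,0,0]},{"slide":[0,0,0],"turn":[0,0,0]}]}}

```text
t: 20.9
tool_pos: [0.5488, -0.079, 0.3078]
orientation: [-3.141, 0.015, 0.007]
force: [-0.8, -0.7, -0.0]
opening: 0.0005
```

{"op": "arm_command", "data": {"motion": [{"slide":[0,0,0.004],"turn":[0,0,0]},{"slide":[0,0,0.003],"turn":[0,0,0]},{"slide":[0,0,0.003],"turn":[0,0,0]},{"slide":[0,0,0],"turn":[0,0,0]},{"slide":[0,0,0],"turn":[0,0,0]}]}}

```text
t: 21.32
tool_pos: [0.5501, -0.0779, 0.3069]
orientation: [3.141, -0.012, 0.002]
force: [0.4, 0.1, -0.1]
opening: 0.0005
```

{"op": "arm_command", "data": {"motion": [{"slide":[0,0,0.003],"turn":[0,0,0]},{"slide":[0,0,0.003],"turn":[0,0,0]},{"slide":[0,0,0.002],"turn":[0,0,0]},{"slide":[0,0,0],"turn":[0,0,0]},{"slide":[0,0,0],"turn":[0,0,0]}]}}

```text
t: 21.73
tool_pos: [0.5498, -0.0779, 0.3028]
orientation: [-3.142, 0.012, 0.0]
force: [-0.1, -1.0, -0.7]
opening: 0.0003
```

{"op": "arm_command", "data": {"motion": [{"slide":[0,0,0.003],"turn":[0,0,0]},{"slide":[0,0,0.003],"turn":[0,0,0]},{"slide":[0,0,0.003],"turn":[0,0,0]},{"slide":[0,0,0],"turn":[0,0,0]},{"slide":[0,0,0],"turn":[0,0,0]}]}}

```text
t: 22.15
tool_pos: [0.5499, -0.0779, 0.3009]
orientation: [3.141, -0.012, 0.001]
force: [-7.8, 1.1, 12.3]
opening: 0.0005
```

{"op": "arm_command", "data": {"motion": [{"slide":[0,0,-0.03],"turn":[0,0,0]},{"slide":[0,0,-0.1],"turn":[0,0,0]},{"slide":[0,0,-0.1],"turn":[0,0,0]},{"slide":[0,-0.09,-0.02],"turn":[0,0,0]},{"slide":[0,-0.1,0],"turn":[0,0,0]}]}}

```text
t: 22.57
tool_pos: [0.5516, -0.0031, 0.4051]
orientation: [3.14, -0.019, 0.014]
force: [0.3, 0.5, -0.0]
opening: 0.0006
```

{"op": "arm_command", "data": {"motion": [{"slide":[0,-0.1,0],"turn":[0,0,0]},{"slide":[0,-0.1,0],"turn":[0,0,0]},{"slide":[0,-0.1,0],"turn":[0,0,0]},{"slide":[0,-0.1,0],"turn":[0,0,0]},{"slide":[0,-0.1,0],"turn":[0,0,0]}]}}

```text
t: 22.98
tool_pos: [0.5517, 0.2, 0.4]
orientation: [-3.141, 0.013, -0.001]
force: [-0.4, 0.2, -0.5]
opening: 0.0002
```

Run:
```python
from h import *
from plant import robot
p,K,T=grab("top","10"); a=cv2.resize(p[150:250,330:430],None,fx=4,fy=4,interpolation=cv2.INTER_CUBIC)
p,K,T=grab("scene","10"); b=cv2.resize(p[140:240,210:310],None,fx=4,fy=4,interpolation=cv2.INTER_CUBIC)
cv2.imwrite("pics/fin.png",cv2.convertScaleAbs(np.hstack([a,b]),alpha=1.3))
s=robot.read_state(); print(s["t"],s["tool_pos"],s["force"])
```

```text
23.0833 [0.55115799 0.20333324 0.39968126] [-0.60423292 -0.13719429  0.68267804]
```

View pics/fin.png

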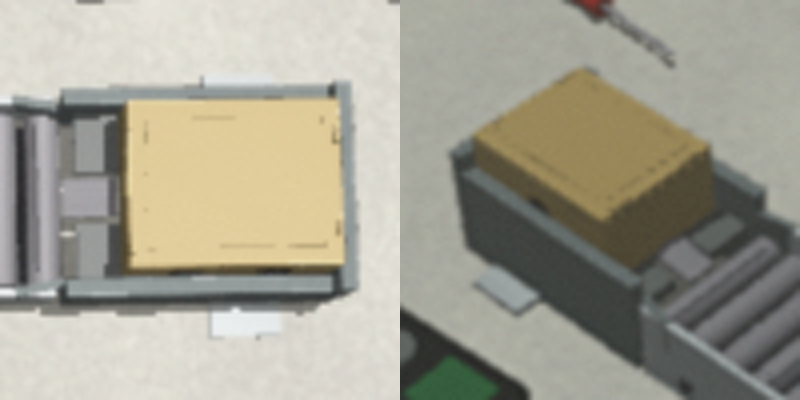

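View pics/scene10.png

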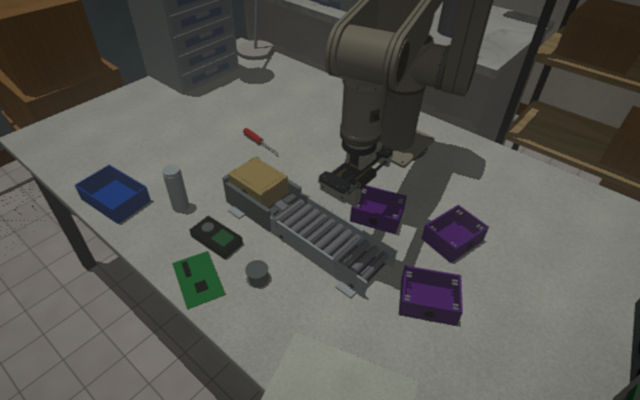

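```bash
python3 -c "
from plant import robot
print(robot.close_job())"
```

```text
the job is handed in; nothing more can be done
None
```

The enclosure is home in the bay with the catch up behind it, and both ends of the cover are clicked down. I handed the job in at about 23 s; no verdict was reported.

- **Pushing:** I pushed the box along the rollers with both fingertips on its rear wall, the tool tilted so they stayed clear of the cover. It needed about 1–6 N until it met the end stop. I seated it there at about 19 N.
- **Catch:** Before pressing, the wrist camera showed the whole catch tip with a gap between it and the rear wall. The final top view shows the same.
- **Cover:** I pressed end_n and then end_s in roughly 1 mm steps. Each end gave way about 5 mm down and then met the rim. A light re-press of end_n met the rim at TCP height 300.9 mm, against 300.8 mm at end_s, so the cover is level. The highest pressing force I read was about 25 N vertical, plus about 11 N sideways.
- **Final view:** The cover lies flat, and the other things on the bench look to be where they were at the start. The arm is clear of everything.

**Disagreements:**
- My first comparison of the catch in the scene camera was unclear, so I relied on the closer wrist view.
- My image measurement of the cover's front edge read 1–3 mm past the stop face, which is about the size of the camera calibration error.

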